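# Lock the watch-movement case

## Task

Lock the watch-movement case on the bench: press the long spring catch pad on its top down with one fingertip and keep it down while the other fingertip pushes the bolt by its upright lug fully home into the keeper, then let go so that the catch springs right back up. Do it by touch alone, with nothing pinched or picked up, and leave the other things on the case and the bench where they are.

Things in the scene. Friction and masses are not known exactly. Their poses are not given: they have to be found in the camera images.
- case: Wooden box 200 (x) x 230 (y) x 45 mm high, green inset lid, fixed to the bench. Origin: centre of its underside; z up, +x to the lid's hinges, +y the way the bolt slides to lock. On its top, on a 3 mm dark steel plate: a steel bolt with an upright lug, beside it (-x side) a long steel catch pad, ahead (+y) a keeper staple. Heights below are above the case's top.
- bolt_lug (a point): Centre of the face to push (-y face) of the bolt's upright lug; moves with the bolt, axes as the case's. The lug is 24 mm wide (x), 8 mm thick (y), from 11 to 46 mm above the case's top (this point: 28 mm). Behind it (-y) the bolt's bar, 16 mm wide, top at 11 mm, goes on for 10 mm; then only the plate, top at 3 mm. With the catch down a push of 1 to 4 N moves it.
- catch_pad (a point): Centre of the top face of the spring catch's pad; moves with it, axes as the case's. A flat steel bar 24 mm wide (x), 85 mm long (y); top at 24 mm when up, 16 mm fully down. Its centre line is parallel to the bolt's, 52 mm to -x. It reaches from 40 mm behind the unlocked lug's pushed face to 45 mm ahead of it: a fingertip can slide along it with the bolt.
- keeper (a point): Mouth of the keeper staple (30 mm wide, 18 mm high) on the bolt's centre line, 7.5 mm above the case's top, fixed to the case; the bolt's square nose enters it. A guide staple of the same size stands over the bolt, its near face 49 mm ahead of the lug's front when unlocked, 17 mm when locked.
- bolt (a joint): How far the bolt is slid (m): starts at 0 to 0.003 (drawn back, unlocked), 0.032 is fully home in the keeper, at a stop. It moves along the case's +y and stays where it is left.
- catch (a joint): How far the catch is pressed down (m): 0 up, 0.008 at its bottom stop. Its spring pushes up with 4.5 N at 0, 8.5 N at the bottom. Unless it is more than about 5 mm down its tooth stops the bolt after 4 mm. Let go with the bolt within 2 mm of home, it springs right up and locks the bolt; let go midway it stays half down under the bolt.
- ring_mid (a point): Bystander, loose: a brass movement ring, 38 mm across, 10 mm high, lying on the case's lid on its hinge (+x) side. The point is its centre, half-way up.
- loupe_mid (a point): Bystander, loose: a black eye loupe, 36 mm across, 24 mm high, standing on the case's lid on its hinge (+x) side. The point is its centre, half-way up.
- holder_mid (a point): Bystander, loose: a steel movement holder, 48 mm across, 18 mm high, on the tray. The point is its centre, half-way up.
- cup_mid (a point): Bystander, loose: a white ceramic cup, 44 mm across, 22 mm high, on the tray. The point is its centre, half-way up.
- driver_mid (a point): Bystander, loose: a small brass-handled screwdriver, about 85 mm long, 10 mm high, lying on the tray. The point is its centre, half-way up.
- jar_mid (a point): Bystander, loose: an amber glass jar, 52 mm across, 65 mm high, on the bench. The point is its centre, half-way up.
- block_mid (a point): Bystander, loose: a brass block 50 x 70 x 55 mm, on the bench. The point is its centre, half-way up.
- weight_mid (a point): Bystander, loose: a steel knobbed weight, 44 mm across, 38 mm high, on the bench. The point is its centre, half-way up.

How it is judged:
By the outcome, as a careful person would: the job done as asked, in the order asked, and still so for the second after the job is handed in, with the robot touching nothing.
It also fails if it takes over 38 s, if anything falls off the work surface, if the arm or the gripper's body presses on something with over 40 N, if the wrist force passes 120 N, or if a joint passes its speed limit or range.

## Robot

A 7-joint arm with a two-finger parallel gripper is mounted at the origin on the work surface. World frame = base frame: x ahead of the robot, y to its left, z up, the work surface at z = 0. Lengths are in m, angles in rad, forces in N, time in s.
With the tool pointing down it reaches from about 0.425 to 0.825 m from the base axis. Payload 3.6 kg.
Tool frame: the origin (TCP) lies on the centre line of the jaws, within the pads' length; the fingertips stand 8 mm ahead of it and the grasp point (between the pads) lies 11 mm behind it; z points along the fingers, y is the line along which they close (so a half turn about z gives the same grasp; the last joint's range is limited). The gripper opens to 85 mm and grips with 20 to 120 N. Pads are 22 mm wide; open, the fingers measure 114 mm over their backs; the gripper's body (76 mm by 85 mm) begins 54 mm behind the grasp point. The pads swing forward as they close: fully open they stand 13 mm farther back than shut.
Start: joints at [-1.264, 0.615, -0.013, 1.423, 0.008, 1.103, -0.04], TCP at [0.212, 0.614, 0.239] pointing down, gripper open.
Joint ranges: [-3.12, 3.12], [-0.3, 2.06], [-1.34, 1.32], [0.26, 2.42], [-1.36, 4.5], [0.01, 1.98], [-2.84, 2.84]. Speed limits (rad/s): [2.79, 2.79, 3.14, 3.14, 3.14, 3.14, 3.14].

## Interface

Orientations are given as a unit quaternion [w, x, y, z].
In Python, from rig import sense, grab_frame, get_calibration, close_job gives the robot as it stands. The module is installed in compiled form; this text tells all that it offers.
- The arm moves only by the shell command python3 -m pendant 'ROWS' [FORCE]. ROWS is JSON, a list of rows, each a list of 7 numbers: the shift along the tool's x, y, z each as a share of 40 mm, from -1 to 1, then the turn, a rotation vector about the tool's x, y, z each as a share of pi/4 rad, from -1 to 1, then the gripper's target within -1 to 1 (shut at 1, half-way at 0, fully open at -1). A call has 1 to 5 rows; each row shifts and turns the commanded pose from where the row before left it, along the tool's axes as they then stand; what a row does not reach is not made up. A row lasts 1/10 s, in which the tool goes at most 50 mm and 8.59 degrees, less where a joint would pass 70% of its speed; a pose out of reach is approached as far as the arm can. A call with a number of a shift or a turn outside -1 to 1 is refused whole. A call with a gripper value outside its range is refused whole. The fingers move at their own pace and stop on an object; FORCE is the grip in N (left out, the last holds). Time passes only in rows, so rows that do not move let the fingers close. It gives the time, the measured TCP pose, the force, the opening and the grip force at its end, in the units of the state.
- sense(): the state, without advancing time (a new reading comes with each control period).
- grab_frame(name): name is "scene" or "side" or "wrist"; returns the picture (400x640x3 uint8, blue, green, red); there is no depth.
- get_calibration(name): a dict with "mtx" (3x3 intrinsics, pixels), "D" ([k1, k2, p1, p2, k3] as OpenCV has them; the pictures are not rectified), "eye" and "rotation" of the camera in the world. Camera axes: x right, y up, looking along -z (the intrinsics and any distortion apply to the point x, -y, -z); pixel columns grow to the right and rows downward; lengths in m; the calibration is good to about 2 mm. A picture is of the moment at which its call begins: read the wrist's pose just before it. get_calibration takes no time and is no camera call; for the wrist camera it gives the pose at the moment of the call.
- close_job(): hands the job in; it is judged then, once.
The state is a dict: "clock": time; "q": joint angles; "qvel": joint speeds; "joint_torque": joint torques, N m; "tool_pos": TCP position; "ee_rot": TCP orientation; "ft_force": force on the tool from outside, world axes, zero at the start; "ft_torque": the same for the moment, N m; "grip_width": finger opening in m; "finger_force": force on a finger pad.
Only numpy, scipy, OpenCV 4.12 (cv2) and the standard library are available. Lean on these libraries where they do the work, as an engineer would, in place of code of your own. Each camera call takes 0.05 s, during which the arm holds its last target. There are 200 camera calls.

## Working session

There is one attempt and no reset: what is moved stays moved. The work goes in short steps, Python scripts to look and compute and a shell command to move; the robot and the scene stay as the last step left them, time stands still between calls to the robot, and variables do not carry over. Pictures are saved under pics/ and viewed, at most 10 in all, crops included, and the job is handed in when it is done.

```bash
mkdir -p pics
python3 - <<'E'
from rig import *
import cv2
for n in("scene","side"):
    cv2.imwrite(f"pics/{n}0.png",grab_frame(n)); c=get_calibration(n); print(n,c)
s=sense();print(s["tool_pos"],s["ee_rot"],s["grip_width"],s["clock"],s["ft_force"])
E
```

```text
scene {'mtx': array([[468.34265873,   0.        , 319.6815054 ],
       [  0.        , 468.34265873, 201.38747824],
       [  0.        ,   0.        ,   1.        ]]), 'D': array([0.0110743, 0.       , 0.       , 0.       , 0.       ]), 'eye': array([ 0.97114233, -0.63093589,  0.7303029 ]), 'rotation': array([0.87355153, 0.42153945, 0.11143858, 0.21631842])}
side {'mtx': array([[485.77389274,   0.        , 321.18660735],
       [  0.        , 485.77389274, 204.47614593],
       [  0.        ,   0.        ,   1.        ]]), 'D': array([-0.11461194,  0.        ,  0.        ,  0.        ,  0.        ]), 'eye': array([ 0.29458537, -0.50332365,  0.87051305]), 'rotation': array([ 0.91604761,  0.33454376, -0.07445184, -0.20831268])}
[0.21214196 0.61371539 0.23824226] [-1.62703983e-04  1.65612559e-01  9.86190215e-01 -1.14631461e-03] 0.08537943483225338 0.1 [-0.54588402 -0.9503035  -0.48662772]
```

View pics/scene0.png

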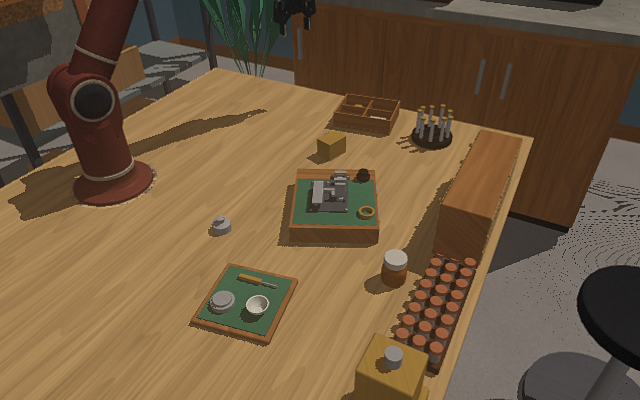

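View pics/side0.png

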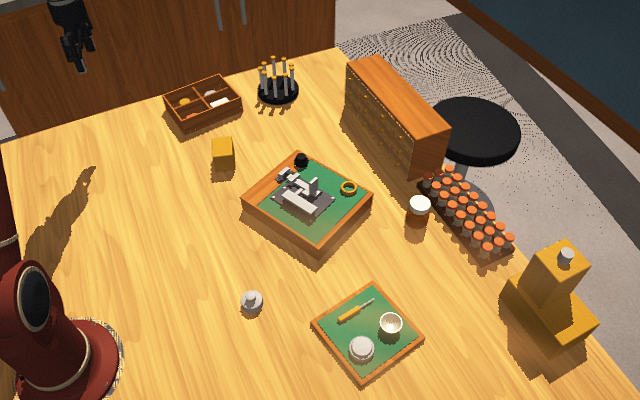

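The case is near (335,205) in the scene view and (305,200) in the side view. Bolt and catch are on its green lid. I'll enlarge both.

Run:
```python
import cv2
a=cv2.imread("pics/scene0.png")[160:250,282:392]; b=cv2.imread("pics/side0.png")[140:260,235:380]
cv2.imwrite("pics/ca.png",cv2.resize(a,None,fx=7,fy=6.5,interpolation=2) if 0 else cv2.resize(a,None,fx=6,fy=6,interpolation=2))
cv2.imwrite("pics/cb.png",cv2.resize(b,None,fx=5,fy=5,interpolation=2))
```

```text
(no output)
```

View pics/ca.png

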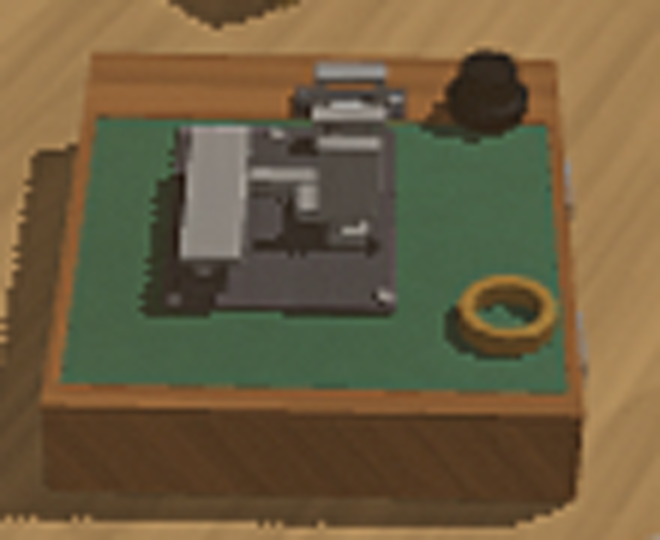

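View pics/cb.png

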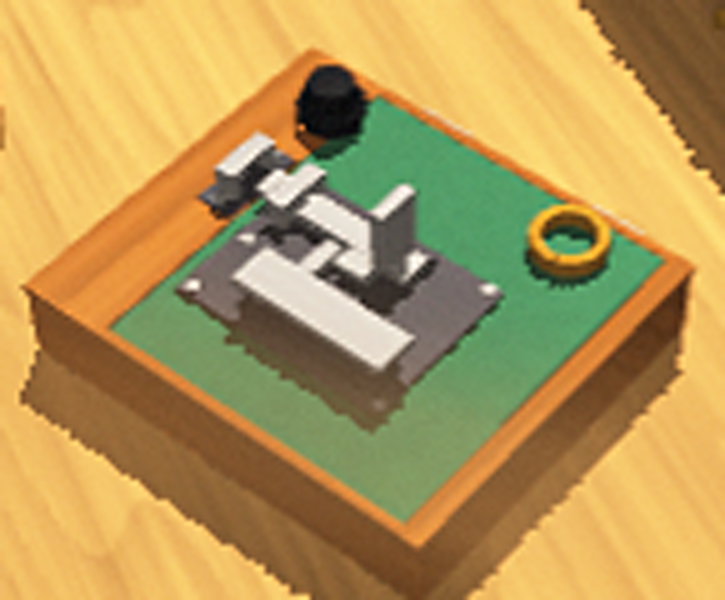

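Scene crop: top-face corners of the case at crop (45,408), (582,415), (556,62), (92,55); pad corners (182,258), (242,260), (248,127), (190,125). Side crop: case corners (25,288), (312,50), (693,270), (417,547); pad (235,275), (258,247), (415,340), (380,370); lug top near (400,190).

```bash
cat > h.py <<'E'
import numpy as np, cv2
from rig import get_calibration
from scipy.spatial.transform import Rotation as R
from scipy.optimize import least_squares
def rot(q): return R.from_quat(np.roll(q,-1)).as_matrix()
def proj(P,c):
    p=(np.atleast_2d(P)-c["eye"])@rot(c["rotation"])
    return cv2.projectPoints(p*[1,-1,-1],np.zeros(3),np.zeros(3),c["mtx"],np.array(c["D"]))[0][:,0]
def ray(uv,z,c):
    n=cv2.undistortPoints(np.array(uv,float).reshape(-1,1,2),c["mtx"],np.array(c["D"]))[:,0]
    d=np.c_[n[:,0],-n[:,1],-np.ones(len(n))]@rot(c["rotation"]).T
    return c["eye"]+d*((z-c["eye"][2])/d[:,2])[:,None]
def Rz(a): return R.from_euler("z",a).as_matrix()
E
python3 - <<'E'
from h import *
S=lambda l:np.array(l)/6+[282,160]; T=lambda l:np.array(l)/5+[235,140]
cs,ct=get_calibration("scene"),get_calibration("side")
C=np.array([[-.1,-.115,.045],[.1,-.115,.045],[.1,.115,.045],[-.1,.115,.045]])
us=S([(45,408),(582,415),(556,62),(92,55)]); ut=T([(417,547),(693,270),(312,50),(25,288)])
ps=S([(182,258),(242,260),(248,127),(190,125)]); pt=T([(380,370),(415,340),(258,247),(235,275)])
for n,u,c in(("scene",us,cs),("side",ut,ct)): print(n,ray(u,.045,c).round(4))
W=lambda v,P:P@Rz(v[2]).T+[v[0],v[1],0]
P0=np.array([[-12,-42.5],[12,-42.5],[12,42.5],[-12,42.5]])/1000
def f(v,a=1,b=1):
    P=np.c_[P0+v[3:5],np.full(4,.069)]
    r=[]
    if a:r+=[proj(W(v,C),cs)-us,proj(W(v,P),cs)-ps]
    if b:r+=[proj(W(v,C),ct)-ut,proj(W(v,P),ct)-pt]
    return np.concatenate(r).ravel()
for k in((1,1),(1,0),(0,1)):
    s=least_squares(f,[.6,.0,0,0,0],args=k,loss="soft_l1");v=s.x
    print(k,v.round(4),abs(s.fun).max().round(2))
s=least_squares(f,[.6,.0,0,0,0],loss="soft_l1");v=s.x
# lug top centre
from itertools import product
print("lugtop side",(Rz(-v[2])@(ray(T([(400,190)]),.091,ct)[0]-[v[0],v[1],0])).round(4),"scene",(Rz(-v[2])@(ray(S([(283,174)]),.091,cs)[0]-[v[0],v[1],0])).round(4))
E
```

```text
scene [[0.5397 0.0161 0.045 ]
 [0.7161 0.1031 0.045 ]
 [0.6191 0.3084 0.045 ]
 [0.4393 0.2222 0.045 ]]
side [[0.5347 0.0178 0.045 ]
 [0.7125 0.101  0.045 ]
 [0.615  0.3078 0.045 ]
 [0.4358 0.2223 0.045 ]]
(1, 1) [ 0.5763  0.1633  0.4463 -0.0396 -0.0127] 2.32
(1, 0) [ 0.5784  0.1629  0.4505 -0.0401 -0.0131] 0.99
(0, 1) [ 0.5746  0.1625  0.4443 -0.0392 -0.0122] 1.71
lugtop side [ 0.0183 -0.0078  0.091 ] scene [-0.0115 -0.0324  0.091 ]
```

Both views agree, and the pad-to-case geometry is consistent: case at about (0.576, 0.163) with yaw 0.446. The fingers must lie along case x, straddling pad and bolt. I'll turn and approach now.

```bash
python3 -m pendant '[[0,0,0,0,0,0.19,0.1],[0,0,0,0,0,0.19,0.1],[0,0,0,0,0,0.19,0.1],[0,0,0,0,0,0.19,0.1],[0,0,0,0,0,0.19,0.1]]'
python3 -m pendant '[[-0.9,0.2,0.1,0,0,0.057,0.1],[-0.9,0.2,0.1,0,0,0,0.1],[-0.9,0.2,0.1,0,0,0,0.1],[-0.9,0.2,0.1,0,0,0,0.1],[-0.9,0.2,0.1,0,0,0,0.1]]'
python3 -m pendant '[[-0.9,0.2,0.1,0,0,0,0.1],[-0.9,0.2,0.1,0,0,0,0.1],[-0.9,0.2,0.1,0,0,0,0.1],[-0.9,0.2,0.1,0,0,0,0.1],[-0.9,0.2,0.1,0,0,0,0.1]]'
cat >> h.py <<'E'
def rel(s,v=(.5763,.1633,.4463)):
    p=np.array(s["tool_pos"]); M=rot(s["ee_rot"])
    cf=Rz(-v[2])@(p-[v[0],v[1],0])
    yaw=np.arctan2(M[1,1],M[0,1])-v[2]
    print("case",cf.round(4),"z",p[2].round(4),"yawerr deg",np.degrees(yaw).round(2),"tilt",M[:,2].round(3),"F",np.round(Rz(-v[2])@s["ft_force"],2),"w",round(s["grip_width"],4),"t",s["clock"])
E
python3 -c "
from h import *;from rig import *
rel(sense())"
```

```text
clock: 0.6
tool_pos: [0.2121, 0.6139, 0.2386]
ee_rot: [0.0, 0.516, 0.856, -0.001]
ft_force: [0.6, -0.2, 0.3]
grip_width: 0.0383
finger_force: 0.0
clock: 1.1
tool_pos: [0.328, 0.4689, 0.2187]
ee_rot: [0.0, 0.533, 0.846, -0.0]
ft_force: [0.8, 0.9, -0.0]
grip_width: 0.0382
finger_force: 0.0
clock: 1.6
tool_pos: [0.4418, 0.324, 0.1988]
ee_rot: [-0.0, 0.533, 0.846, -0.0]
ft_force: [0.7, -0.4, 0.1]
grip_width: 0.0381
finger_force: 0.0
case [-0.0519  0.203   0.1988] z 0.1988 yawerr deg 0.07 tilt [-0.001 -0.001 -1.   ] F [ 0.42 -0.68  0.14] w 0.0381 t 1.6
```

```bash
python3 -m pendant '[[-0.85,0.16,0.1,0,0,0,0.1],[-0.85,0.16,0.1,0,0,0,0.1],[-0.85,0.16,0.1,0,0,0,0.1],[-0.85,0.16,0.1,0,0,0,0.1],[-0.85,0.16,0.1,0,0,0,0.1]]' >/dev/null
python3 -m pendant '[[-0.85,0.16,0.1,0,0,0,0.1],[-0.85,0,0.1,0,0,0,0.1],[0,0,0,0,0,0,0.1],[0,0,0,0,0,0,0.1]]' >/dev/null
python3 - <<'E'
from h import *;from rig import *
rel(sense()); c=get_calibration("wrist"); np.save("wc.npy",c,allow_pickle=True)
cv2.imwrite("pics/w1.png",grab_frame("wrist"));print(c)
E
```

```text
case [-0.0138 -0.0344  0.1707] z 0.1707 yawerr deg -0.09 tilt [-0.002 -0.    -1.   ] F [-0.17  1.42 -0.6 ] w 0.0386 t 2.5
{'mtx': array([[314.4374468 ,   0.        , 321.57356152],
       [  0.        , 314.4374468 , 200.86022084],
       [  0.        ,   0.        ,   1.        ]]), 'D': array([-0.03171882,  0.        ,  0.        ,  0.        ,  0.        ]), 'eye': array([0.54333744, 0.19848721, 0.30568257]), 'rotation': array([ 0.96312867, -0.15443857, -0.03411221,  0.21764248])}
```

View pics/w1.png

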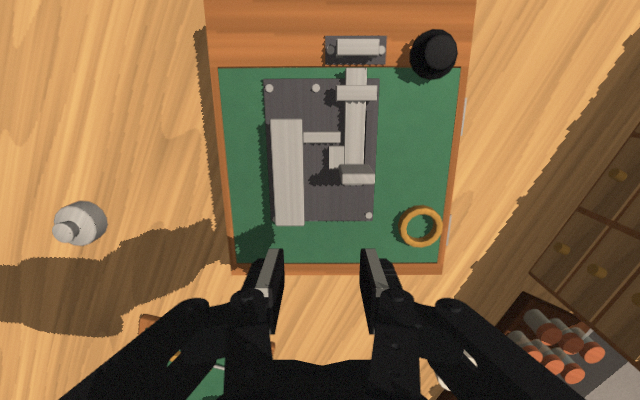

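Wrist view: pad top is about (271..304, 120..226), lug near (341..375, 165..184), fingertips at (270,270) and (375,270). I'll enlarge the lug for exact edges.

Run:
```python
import cv2
a=cv2.imread("pics/w1.png")[110:290,250:400]
cv2.imwrite("pics/w1c.png",cv2.resize(a,(500,600),interpolation=2))
```

```text
(no output)
```

View pics/w1c.png

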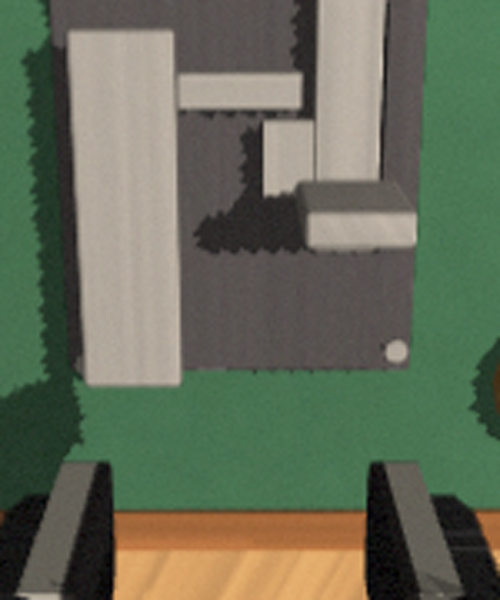

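Crop: pad corners (68,31), (173,31), (181,384), (86,386); lug top (305,212), (415,212), (415,247), (308,249); fingertips (88,463) and (388,463).

Run:
```python
from h import *
c=np.load("wc.npy",allow_pickle=True).item()
U=lambda l:np.array(l)/3.3333+[250,110]
cf=lambda p:((p-[.5763,.1633,0])@Rz(.4463))*1000
print("pad",cf(ray(U([(68,31),(173,31),(181,384),(86,386)]),.069,c)).round(1))
print("lug",cf(ray(U([(305,212),(415,212),(415,247),(308,249)]),.091,c)).round(1))
print("eye",cf(c["eye"]).round(1))
# fingertips: tool TCP case
for z in(.163,.168,.172):print("tips",z,cf(ray(U([(64,463),(112,463),(369,463),(410,463)]),z,c)).round(1))
```

```text
pad [[-52.4  31.1  69. ]
 [-29.3  31.   69. ]
 [-29.2 -52.7  69. ]
 [-52.4 -53.2  69. ]]
lug [[ -1.   -4.6  91. ]
 [ 22.   -4.6  91. ]
 [ 22.4 -12.2  91. ]
 [ -0.3 -12.6  91. ]]
eye [-14.5  46.  305.7]
tips 0.163 [[-41.3 -26.4 163. ]
 [-34.  -26.4 163. ]
 [  4.8 -26.4 163. ]
 [ 11.  -26.5 163. ]]
tips 0.168 [[-40.4 -23.9 168. ]
 [-33.4 -23.8 168. ]
 [  4.1 -23.9 168. ]
 [ 10.1 -23.9 168. ]]
tips 0.172 [[-39.6 -21.8 172. ]
 [-32.8 -21.8 172. ]
 [  3.6 -21.9 172. ]
 [  9.4 -21.9 172. ]]
```

Everything fits (pad x −40.8, lug x 10.8, face y −12.4, separation 52 mm). I'll widen slightly, centre and descend to just above the pad.

```bash
python3 -m pendant '[[0.1,-0.03,0.4,0,0,0,-0.03],[0,0,0.5,0,0,0,-0.03],[0,0,0.5,0,0,0,-0.03],[0,0,0.4,0,0,0,-0.03],[0,0,0.2,0,0,0,-0.03]]' >/dev/null
python3 -m pendant '[[0,0,0,0,0,0,-0.03],[0,0,0,0,0,0,-0.03]]' >/dev/null
python3 - <<'E'
from h import *;from rig import *
rel(sense()); c=get_calibration("wrist")
cv2.imwrite("pics/w2.png",cv2.resize(grab_frame("wrist")[100:400,220:420],(400,600)))
E
```

```text
case [-0.0138 -0.0289  0.0919] z 0.0919 yawerr deg 0.12 tilt [ 0.001  0.001 -1.   ] F [ 0.33 -0.15 -0.05] w 0.0441 t 3.25
```

View pics/w2.png

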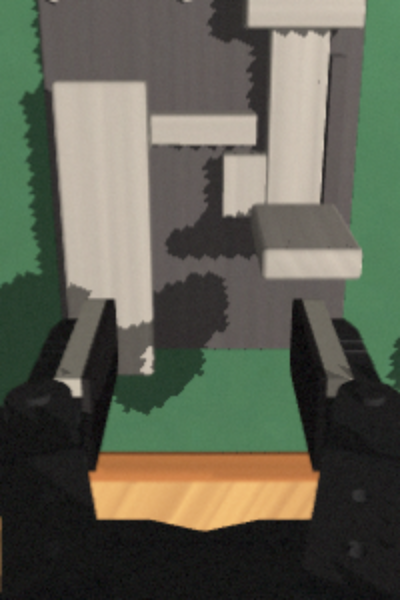

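The left fingertip (105,300) is over the pad and the right one (310,300) is behind the lug (262..360). Now down to contact by feel.

```bash
for i in 1; do python3 -m pendant '[[0,-0.03,0.1,0,0,0,-0.03],[0,0,0.1,0,0,0,-0.03],[0,0,0.1,0,0,0,-0.03],[0,0,0,0,0,0,-0.03]]'; python3 -m pendant '[[0,0,0.05,0,0,0,-0.03],[0,0,0,0,0,0,-0.03]]';python3 -m pendant '[[0,0,0.05,0,0,0,-0.03],[0,0,0,0,0,0,-0.03]]';python3 -m pendant '[[0,0,0.05,0,0,0,-0.03],[0,0,0,0,0,0,-0.03]]'; done | grep -E "pos|force|clock"
```

```text
clock: 3.7
tool_pos: [0.5745, 0.1298, 0.0786]
ft_force: [-0.4, -0.1, -0.8]
finger_force: 0.0
clock: 3.9
tool_pos: [0.5749, 0.1299, 0.0771]
ft_force: [-0.6, -0.4, -0.1]
finger_force: 0.0
clock: 4.1
tool_pos: [0.5751, 0.1299, 0.0752]
ft_force: [0.3, -0.5, 1.3]
finger_force: 0.0
clock: 4.3
tool_pos: [0.5752, 0.1299, 0.0737]
ft_force: [-1.4, -1.0, 4.8]
finger_force: 2.3
```

```bash
for i in 1; do python3 -m pendant '[[0,0,0.05,0,0,0,-0.03],[0,0,0.05,0,0,0,-0.03],[0,0,0,0,0,0,-0.03]]'; python3 -m pendant '[[0,0,0.05,0,0,0,-0.03],[0,0,0,0,0,0,-0.03]]';python3 -m pendant '[[0,0,0.04,0,0,0,-0.03],[0,0,0,0,0,0,-0.03]]'; done | grep -E "pos|force|clock|width"
```

```text
clock: 4.6
tool_pos: [0.5752, 0.1299, 0.0699]
ft_force: [-0.8, -0.5, 6.4]
grip_width: 0.0438
finger_force: 3.2
clock: 4.8
tool_pos: [0.5752, 0.1298, 0.0681]
ft_force: [-0.9, -0.7, 7.9]
grip_width: 0.0441
finger_force: 3.7
clock: 5.0
tool_pos: [0.5752, 0.1299, 0.0668]
ft_force: [-1.5, -0.6, 8.4]
grip_width: 0.044
finger_force: 4.0
```

```bash
for i in 1; do python3 -m pendant '[[0,0,0.015,0,0,0,-0.03],[0.08,0,0,0,0,0,-0.03],[0.08,0,0,0,0,0,-0.03],[0,0,0,0,0,0,-0.03]]'; python3 -m pendant '[[0.08,0,0,0,0,0,-0.03],[0.08,0,0,0,0,0,-0.03],[0,0,0,0,0,0,-0.03]]'; done >/tmp/o; grep -E "force" /tmp/o; python3 -c "
from h import *;from rig import *
rel(sense())"
```

```text
ft_force: [-0.0, -4.3, 8.5]
finger_force: 4.3
ft_force: [2.0, -5.5, 8.5]
finger_force: 4.3
case [-0.0146 -0.0219  0.067 ] z 0.067 yawerr deg -0.07 tilt [ 0.007 -0.005 -1.   ] F [-0.54 -5.85  8.47] w 0.044 t 5.7
```

```bash
for i in 1 2; do python3 -m pendant '[[0.1,0,0,0,0,0,-0.03],[0.1,0,0,0,0,0,-0.03],[0,0,0,0,0,0,-0.03]]' >/dev/null; python3 -c "
from h import *;from rig import *
rel(sense())"; done
```

```text
case [-0.0145 -0.0141  0.067 ] z 0.067 yawerr deg -0.07 tilt [ 0.007 -0.005 -1.   ] F [-0.53 -6.81  8.11] w 0.0441 t 6.0
case [-0.0144 -0.0061  0.067 ] z 0.067 yawerr deg -0.08 tilt [ 0.007 -0.005 -1.   ] F [-0.99 -6.07  7.57] w 0.0439 t 6.3
```

```bash
for i in 1; do python3 -m pendant '[[0.1,0,0,0,0,0,-0.03],[0.1,0,0,0,0,0,-0.03],[0,0,0,0,0,0,-0.03]]' >/dev/null; python3 -c "
from h import *;from rig import *
rel(sense())"; done;  for i in 1 2; do python3 -m pendant '[[0.06,0,0,0,0,0,-0.03],[0,0,0,0,0,0,-0.03]]' >/dev/null; python3 -c "
from h import *;from rig import *
rel(sense())"; done
```

```text
case [-0.0143  0.0019  0.067 ] z 0.067 yawerr deg -0.07 tilt [ 0.007 -0.005 -1.   ] F [-1.47 -6.66  7.6 ] w 0.0442 t 6.6
case [-0.0143  0.0039  0.067 ] z 0.067 yawerr deg -0.1 tilt [ 0.007 -0.005 -1.   ] F [-0.31 -6.19  7.77] w 0.0444 t 6.8
case [-0.0143  0.0062  0.067 ] z 0.067 yawerr deg -0.1 tilt [ 0.007 -0.005 -1.   ] F [-1.14 -6.18  8.77] w 0.0435 t 7.0
```

```bash
for i in 1 2 3; do python3 -m pendant '[[0.05,0,0,0,0,0,-0.03],[0,0,0,0,0,0,-0.03]]' >/dev/null; python3 -c "
from h import *;from rig import *
rel(sense())"; done
```

```text
case [-0.0144  0.0073  0.067 ] z 0.067 yawerr deg -0.17 tilt [ 0.008 -0.006 -1.   ] F [-1.9  -8.15  9.13] w 0.0439 t 7.2
case [-0.0143  0.0074  0.0671] z 0.0671 yawerr deg -0.25 tilt [ 0.009 -0.008 -1.   ] F [ -0.55 -10.33   6.67] w 0.0439 t 7.4
case [-0.0143  0.0076  0.0671] z 0.0671 yawerr deg -0.35 tilt [ 0.011 -0.01  -1.   ] F [ -0.36 -12.08   6.29] w 0.044 t 7.6
```

Stop reached (force rising, 31 mm of bolt travel). Ease off backward, then lift straight up.

```bash
python3 -m pendant '[[-0.1,0,0,0,0,0,-0.03],[-0.15,0,0,0,0,0,-0.03],[-0.05,0,0,0,0,0,-0.03]]' |grep -E "pos|force"; python3 -m pendant '[[0,0,-0.2,0,0,0,-0.03],[0,0,-0.3,0,0,0,-0.03],[0,0,-0.5,0,0,0,-0.03],[0,0,-0.7,0,0,0,-0.03],[0,0,-0.7,0,0,0,-0.03]]' >/dev/null
python3 -m pendant '[[-0.3,0,-0.5,0,0,0,-0.03],[-0.3,0,0,0,0,0,-0.03],[0,0,0,0,0,0,-0.03],[0,0,0,0,0,0,-0.03]]' >/dev/null
python3 - <<'E'
from h import *;from rig import *
rel(sense()); c=get_calibration("wrist"); np.save("wc2.npy",c,allow_pickle=True)
cv2.imwrite("pics/w3.png",cv2.resize(grab_frame("wrist")[20:300,200:480],(600,600)))
cv2.imwrite("pics/s3.png",cv2.resize(grab_frame("side")[140:260,235:380],None,fx=5,fy=5))
E
```

```text
tool_pos: [0.5603, 0.1635, 0.0668]
ft_force: [-2.0, 4.6, 10.1]
finger_force: 5.4
case [-0.0167 -0.018   0.1797] z 0.1797 yawerr deg -0.02 tilt [-0.003 -0.001 -1.   ] F [-0.17  0.09 -0.59] w 0.0437 t 8.8
```

View pics/w3.png

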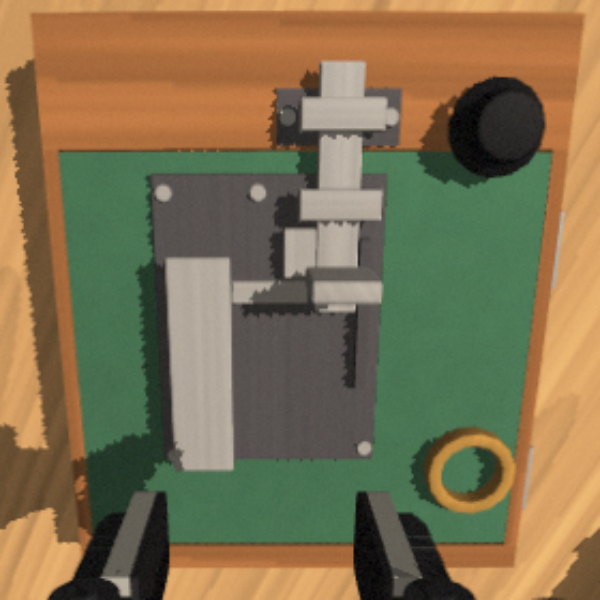

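View pics/s3.png

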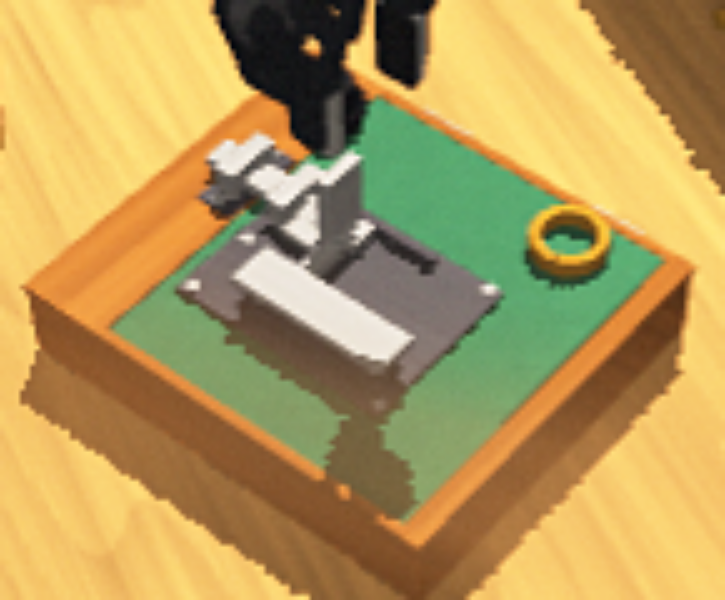

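The bolt nose is through the keeper (340,75), and the lug stands against the guide end. The pad's corners in the side view are the same as before pressing, so the catch is up. The ring is unmoved in both views, the loupe is in its place, and the gripper is clear. Handing in.

```bash
python3 -c "
from rig import *
print(close_job())"
```

```text
the job is handed in; nothing more can be done
None
```

The case is locked: the bolt was pushed to its stop in the keeper with the catch held down, the catch has sprung back up, and the job was handed in at about 9 s with nothing on the case disturbed and the robot clear.

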